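# Counter-hold the hidden bolt head behind the sharps-bin bracket

## Robot

A 7-joint arm with a two-finger parallel gripper is mounted at the origin on the work surface. World frame = base frame: x ahead of the robot, y to its left, z up, the work surface at z = 0. Lengths are in m, angles in rad, forces in N, time in s.
With the tool pointing down it reaches from about 0.4 to 0.875 m from the base axis. Payload 19.3 kg.
Tool frame: the origin (TCP) lies between the finger pads, 19 mm behind the fingertips; this is the grasp point; z points along the fingers, y is the line along which they close (so a half turn about z gives the same grasp; the last joint's range is limited). The gripper opens to 85 mm and grips with 20 to 120 N. Pads are 22 mm wide; open, the fingers measure 114 mm over their backs; the gripper's body (76 mm by 85 mm) begins 54 mm behind the grasp point. The pads swing forward as they close: fully open they stand 13 mm farther back than shut.
Start: joints at [-1.246, 0.521, -0.036, 1.599, 0.021, 1.021, -0.113], TCP at [0.24, 0.577, 0.25] pointing down, gripper open.
Joint ranges: [-2.91, 2.91], [-0.3, 2.13], [-1.5, 1.42], [0.17, 2.43], [-1.26, 4.41], [0.16, 1.93], [-2.52, 2.52]. Speed limits (rad/s): [1.89, 1.89, 2.39, 2.39, 3.01, 3.01, 3.01].

## Interface

Orientations are given as [roll, pitch, yaw] about the fixed x, y, z axes, in that order (R = Rz(yaw) Ry(pitch) Rx(roll)).
In Python, from workcell import telemetry, grab_frame, bot gives the robot as it stands. The module is installed in compiled form; this text tells all that it offers.
- The arm moves only by the shell command python3 -m crank 'ROWS' [FORCE]. ROWS is text: rows parted by semicolons, each of 7 numbers parted by spaces: the finger opening in m, from 0 to 0.0854, then the shift along the tool's x, y, z in m, then the turn, a rotation vector about the tool's x, y, z in degrees. A call has exactly 8 rows; each row shifts and turns the commanded pose from where the row before left it, along the tool's axes as they then stand; what a row does not reach is not made up. A row lasts 1/12 s, in which the tool goes at most 41.7 mm and 7.16 degrees, less where a joint would pass 70% of its speed; a pose out of reach is approached as far as the arm can. A call with a gripper value outside its range is refused whole. The fingers move at their own pace and stop on an object; FORCE is the grip in N (left out, the last holds). Time passes only in rows, so rows that do not move let the fingers close, or fill a call up. It gives the time, the measured TCP pose, the force, the opening and the grip force at its end, in the units of the state.
- telemetry.observe(): the state, without advancing time (a new reading comes with each control period).
- grab_frame(name): name is "scene" or "side" or "wrist"; returns a dict with "pixels" (400x640x3 uint8, red, green, blue), "depth" (400x640 float32, m along the optical axis (not along the pixel's ray), 0 where there is no reading), "vertical_fov" (degrees; the focal length in pixels is half the picture's height over the tangent of half this angle, whatever the lens; pixels are square), "cx", "cy" (the principal point, pixels), "distortion" ([k1, k2, p1, p2, k3] as OpenCV has them; the pictures are not rectified), "R" (3x3) and "t" (3): a world point X has camera coordinates R X + t; the wrist camera has in their place "hand_eye" (4x4, takes a point from camera to tool coordinates, whose origin is the TCP and whose axes are the flange's). Camera axes: x right, y down, z forward; pixel columns grow to the right and rows downward; lengths in m; the calibration is good to about 2 mm. A picture is of the moment at which its call begins: read the wrist's pose just before it.
- bot.job_done(): hands the job in; it is judged then, once.
The state is a dict: "clock": time; "qpos": joint angles; "qd": joint speeds; "joint_efforts": joint torques, N m; "position": TCP position; "tool_rot": TCP orientation; "force": force on the tool from outside, world axes, zero at the start; "moment": the same for the moment, N m; "grip_width": finger opening in m; "finger_force": force on a finger pad.
Only numpy, scipy, OpenCV 4.12 (cv2) and the standard library are available. Lean on these libraries where they do the work, as an engineer would, in place of code of your own. Each camera call takes 0.05 s, during which the arm holds its last target. There are 200 camera calls.

## Task

The spanner left on the nut of the sharps-bin bracket is slowly sinking, because the bolt turns along with the nut. Reach down into the narrow gap between the bracket and the yellow bin, grip the hidden hexagon bolt head firmly across two of its flats and hold it still for a few seconds, so that a colleague can then tighten the nut; finish while still holding it. Do not crank the bolt round, do not touch the spanner, do not push on the bracket or the bin, and leave the two bottles and the tube rack where they stand.

Things in the scene. Friction and masses are not known exactly. Their poses are not given: they have to be found in the camera images.
- station: Aluminium foot plate of the sharps-bin station, 265 x 140 x 4 mm, fixed to the counter. Origin on the counter right under the bolt hole. z is up; x is the bolt's axis, level, pointing from the nut side (front) through the bracket to the bolt-head side, where the yellow bin is; y is level, along the bracket's face.
- bracket: Fixed white upright steel plate: x from -2 to 2 mm, 70 mm wide along y (centred), top 194 mm above the counter; on its front a scope holder and black scope handle (to x = -74 mm, 122 mm high). Origin and axes as station. The bolt runs through it level, along x, 165 mm up. Behind it a rubber bush, 16 mm in diameter, stands out from x = 2 to 13 mm, under the bolt head.
- bin: Fixed yellow sharps bin with red lid behind the bracket: a box from x = 52 to 172 mm, 152 mm wide along y (centred), lid 164 mm and the small flap in its middle 172 mm above the counter. Origin and axes as station. The gap between bracket plate and bin is 50 mm wide, open at the top and at both ends.
- bolt_head: Bright zinc-plated hexagon bolt head, 19 mm across flats, 22 mm across corners, 8 mm thick, in the gap. Origin at its centre: 17 mm behind the plate's middle plane, 165 mm above the counter, 29 mm below the plate's top. x is the bolt's axis (as the station's x); y is square to one pair of flats and parallel to the spanner's shank, so jaws closing parallel to the spanner fit. Turns with bolt.
- spanner: The steel ring spanner, 150 mm long, on the nut in front of the bracket, 13 mm in front of the plate's middle plane. Origin at the bolt's axis, its y axis along the shank towards the free end. Nut, spanner and bolt turn together.
- spanner_end (a point): The free end of the spanner, 150 mm from the bolt's axis.
- bolt (a joint): Angle of bolt, nut and spanner together, rad: 0 with the spanner level along the station's +y, negative while its free end is higher, growing as it sinks. Starts at -0.40 to -0.15 and creeps 0.01 to 0.02 rad/s under the spanner's weight (0.07 N m) against a stiff drag (4 N m per rad/s) until held; a crooked grip pulls the flats true only over a few seconds.
- vial: Bystander: clear glass vial with aluminium cap, 44 mm in diameter, 85 mm high, standing loose on the counter in front of the bracket. Origin at the centre of its underside.
- amber_bottle: Bystander: dark brown bottle with white cap, 40 mm in diameter, 85 mm high, standing loose beside the bin. Origin at the centre of its underside.
- tube_rack: Bystander: black rack for sample tubes, 125 x 190 x 45 mm, with three capped tubes up to 117 mm high, standing loose on the counter. Origin at the centre of its underside.

How it is judged:
On the way:
1. the bolt head is gripped firmly between the fingers and has stopped turning, for two seconds on end (contact force between the fingers and bolt_head above 10 N and distance between the grasp point and bolt_head below 0.016 m and velocity of joint bolt between -0.005 and 0.005 rad/s), for 2 s.
At the end, for the whole second after the job is handed in: The fingers still grip the bolt head (over 10 N, head within 16 mm of the TCP); the bolt stands still (under 0.005 rad/s); spanner end within 100 mm of its start; under 3 N on bracket or bin, spanner untouched; vial, amber bottle and rack upright and within 20 mm of their starts (all of step 1 and contact force between the arm and bracket below 3 N and contact force between the arm and bin below 3 N and contact force between the arm and spanner below 1 N and distance of spanner_end from where it was at the start of the episode below 0.1 m and distance of each of vial, amber_bottle, tube_rack from where it was at the start of the episode below 0.02 m and angle between each of vial, amber_bottle's own z axis and vertical below 0.2 rad); the arm keeps its last pose, push and grip.
It fails at once if the bolt is cranked round: the spanner's end goes more than 100 mm (about 38 degrees) from where it started (distance of spanner_end from where it was at the start of the episode above 0.1 m).
It fails at once if the arm touches the spanner (more than 2 N) (contact force between the arm and spanner above 2 N).
It fails at once if the arm pushes on the bracket or the bin with more than 15 N (contact force between the arm and bracket above 15 N or contact force between the arm and bin above 15 N).
It fails at once if a bottle or the tube rack is knocked over or moved by more than 20 mm (distance of any of vial, amber_bottle, tube_rack from where it was at the start of the episode above 0.02 m or angle between any of vial, amber_bottle's own z axis and vertical above 0.3 rad).
It also fails if it takes over 38 s, if anything falls off the work surface, if the arm or the gripper's body presses on something with over 40 N, if the wrist force passes 120 N, or if a joint passes its speed limit or range.

## Working session

There is one attempt and no reset: what is moved stays moved. The work goes in short steps, Python scripts to look and compute and a shell command to move; the robot and the scene stay as the last step left them, time stands still between calls to the robot, and variables do not carry over. Pictures are saved under pics/ and viewed, at most 10 in all, crops included, and the job is handed in when it is done.

```bash
mkdir -p pics
cat > h.py <<'E'
import numpy as np, cv2, pickle
from workcell import telemetry, grab_frame, bot
from scipy.spatial.transform import Rotation as Ro
def K(f):
    h=f["pixels"].shape[0]; F=h/2/np.tan(np.radians(f["vertical_fov"])/2)
    return np.array([[F,0,f["cx"]],[0,F,f["cy"]],[0,0,1.]])
def snap(n,out):
    s=telemetry.observe(); f=grab_frame(n); f=dict(f); f["state"]=s
    cv2.imwrite("pics/%s.png"%out,f["pixels"][:,:,::-1]); pickle.dump(f,open(out+".pkl","wb")); return f
def cam2w(f):
    if "hand_eye" in f:
        s=f["state"]; T=np.eye(4); T[:3,:3]=Ro.from_euler("xyz",s["tool_rot"]).as_matrix(); T[:3,3]=s["position"]
        return T@np.array(f["hand_eye"])
    T=np.eye(4); R=np.array(f["R"]); T[:3,:3]=R.T; T[:3,3]=-R.T@np.array(f["t"]); return T
def w(f,u,v,z=None):
    "pixel to world by depth, or on plane z"
    n=cv2.undistortPoints(np.array([[[u,v]]],float),K(f),np.array(f["distortion"],float))[0,0]
    T=cam2w(f); d=np.array([n[0],n[1],1.])
    if z is None: return T[:3,:3]@(d*f["depth"][int(round(v)),int(round(u))])+T[:3,3]
    r=T[:3,:3]@d; return T[:3,3]+r*(z-T[2,3])/r[2]
def proj(f,P):
    T=np.linalg.inv(cam2w(f)); 
    return cv2.projectPoints(np.array(P,float).reshape(-1,1,3),cv2.Rodrigues(T[:3,:3])[0],T[:3,3],K(f),np.array(f["distortion"],float))[0][:,0]
E
python3 - <<'E'
from h import *
f=snap("scene","s1"); g=snap("side","d1"); print({k:f["state"][k] for k in("clock","position","tool_rot","force","grip_width")})
print(cam2w(f)[:3,3],cam2w(g)[:3,3])
E
```

```text
{'clock': 0.0, 'position': array([0.24026967, 0.57662733, 0.24942794]), 'tool_rot': array([-3.14045412e+00,  4.97396836e-05,  2.74679080e+00]), 'force': array([-0.50170197,  0.84109793,  0.47408762]), 'grip_width': 0.08580533416462029}
[ 1.28066794 -0.07029271  0.68411013] [0.4470032  0.89216854 0.82125193]
```

View pics/s1.png

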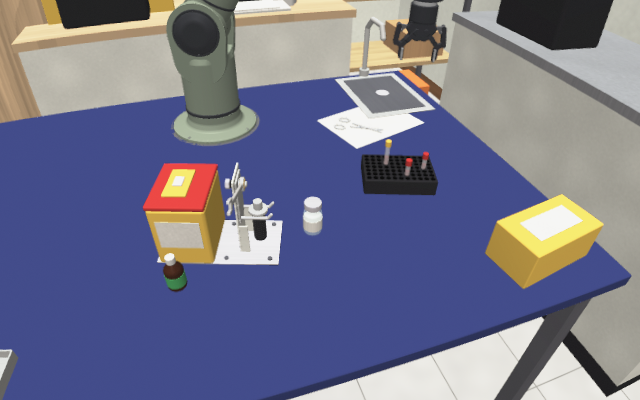

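View pics/d1.png

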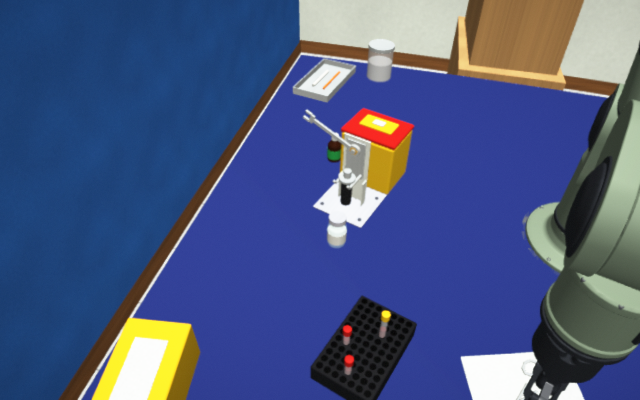

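The scene view shows the bin lid at about (183,187), the bracket with spanner at (238,195), the vial (313,215), the amber bottle (174,272) and the rack (398,173). The side view shows the spanner from its ring at (355,148) to its free end at (308,117), and the lid at (377,127).

Run:
```python
from h import *
for n in("s1","d1"):
    f=pickle.load(open(n+".pkl","rb")); T=cam2w(f); h,wd=f["depth"].shape
    u,v=np.meshgrid(np.arange(wd),np.arange(h))
    nn=cv2.undistortPoints(np.stack([u,v],-1).reshape(-1,1,2).astype(float),K(f),np.array(f["distortion"],float))[:,0]
    P=(np.c_[nn,np.ones(len(nn))]*f["depth"].reshape(-1,1))@T[:3,:3].T+T[:3,3]
    c=f["pixels"].reshape(-1,3).astype(int); ok=f["depth"].ravel()>0
    red=ok&(c[:,0]>140)&(c[:,1]<60)&(c[:,2]<60)&(P[:,2]>.145)&(P[:,1]<.35)&(P[:,2]<.2)&(P[:,0]>.2)
    q=P[red]; top=q[abs(q[:,2]-np.median(q[:,2]))<.006]
    r=cv2.minAreaRect(top[:,:2].astype(np.float32)); print(n,red.sum(),np.median(q[:,2]),r,cv2.boxPoints(r).tolist())
    hi=ok&(P[:,2]>.175)&(P[:,1]<.25)&(P[:,1]>-.5)&(P[:,0]>.3)&(P[:,2]<.3)&(np.ptp(c,axis=1)<60)
    q=P[hi]; print(hi.sum()); 
    for i in np.argsort(q[:,0])[::max(1,len(q)//14)]: print(q[i].round(3),c[hi][i])
f=pickle.load(open("s1.pkl","rb"))
a=f["pixels"][150:300,140:340,::-1]; a=cv2.resize(a,None,fx=3,fy=3,interpolation=cv2.INTER_CUBIC)
g=pickle.load(open("d1.pkl","rb"))
b=cv2.resize(g["pixels"][95:255,290:430,::-1],None,fx=2.8125,fy=2.8125,interpolation=cv2.INTER_CUBIC)[:450]
cv2.imwrite("pics/c_s.png",a[:, :400]); cv2.imwrite("pics/c_all.png",np.hstack([a[:,:400],b]))
for k,fn in((f,"scene"),(g,"side")): pass
# bystanders
for n,u,v,zz in(("vial",313,202,.085),("amber",170,259,.085)): print(n,w(f,u,v,zz))
```

```text
s1 165 0.16002455051829667 ((0.588093101978302, -0.09276953339576721), (0.08787832409143448, 0.17980043590068817), 32.02727127075195) [[0.5031655430793762, -0.03985445201396942], [0.5985178351402283, -0.19228850305080414], [0.6730206608772278, -0.145684614777565], [0.5776683688163757, 0.006749436259269714]]
383
[ 0.539 -0.119  0.175] [245 245 243]
[ 0.563 -0.002  0.185] [185 185 178]
[ 0.574 -0.009  0.196] [237 238 237]
[ 0.582 -0.03   0.177] [208 206 218]
[0.587 0.004 0.181] [232 234 234]
[0.593 0.002 0.177] [231 233 233]
[ 0.602 -0.015  0.195] [235 235 228]
[ 0.609 -0.021  0.187] [190 188 181]
[ 0.62  -0.007  0.187] [205 202 196]
[ 0.649 -0.017  0.198] [210 207 200]
[ 0.67  -0.023  0.206] [200 197 191]
[ 0.696 -0.031  0.221] [131 129 126]
[ 0.702 -0.037  0.208] [190 188 186]
[ 0.712 -0.036  0.228] [156 155 152]
[ 0.72  -0.039  0.211] [204 201 195]
d1 1070 0.1626830158967157 ((0.543107807636261, -0.11205357313156128), (0.1217358261346817, 0.15021830797195435), 71.80467987060547) [[0.4527478516101837, -0.1464245617389679], [0.5954548716545105, -0.19333133101463318], [0.6334677934646606, -0.07768258452415466], [0.4907607436180115, -0.03077581524848938]]
487
[0.545 0.002 0.181] [188 173 132]
[0.556 0.005 0.178] [157 159 151]
[0.567 0.001 0.182] [177 179 174]
[ 0.576 -0.008  0.183] [213 218 211]
[ 0.583 -0.008  0.184] [212 216 208]
[ 0.591 -0.012  0.192] [237 239 234]
[ 0.6   -0.018  0.192] [237 228 218]
[ 0.608 -0.005  0.176] [199 202 200]
[ 0.624 -0.009  0.188] [229 233 236]
[ 0.641 -0.016  0.194] [174 185 211]
[ 0.658 -0.017  0.19 ] [105 110 138]
[ 0.675 -0.023  0.201] [145 147 143]
[ 0.69  -0.032  0.218] [203 212 220]
[ 0.7   -0.032  0.21 ] [142 144 144]
[ 0.711 -0.036  0.229] [211 219 230]
vial [0.58707816 0.1538686  0.085     ]
amber [ 0.67205403 -0.16104895  0.085     ]
```

View pics/c_all.png

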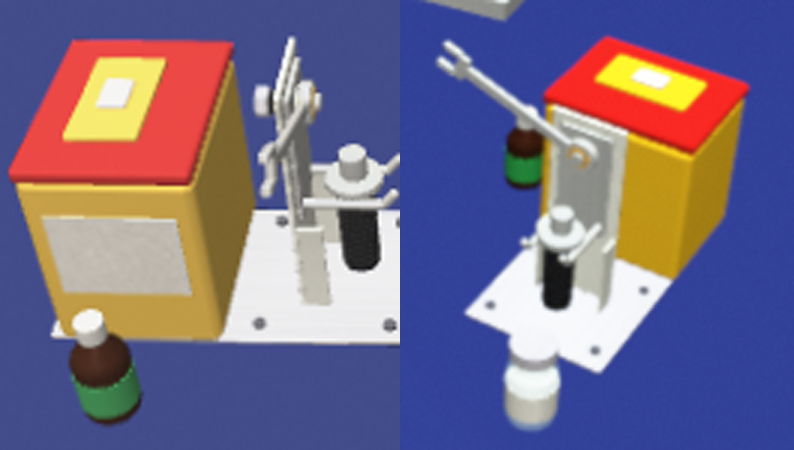

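```bash
python3 -m crank '0.085 0 0 -0.01 0 0 7.1;0.085 0 0 -0.02 0 0 7.1;0.085 0 0 -0.02 0 0 7.1;0.085 0 0 -0.02 0 0 7.1;0.085 0 0 0 0 0 7.1;0.085 0 0 0 0 0 7.1;0.085 0 0 0 0 0 7.1;0.085 0 0 0 0 0 7.1' 40
python3 -m crank '0.085 0 0 0 0 0 7.1;0.085 0 0 0 0 0 7.1;0.085 0 0 0 0 0 7.1;0.085 0 0 0 0 0 7.1;0.085 -0.027 0.03 0 0 0 0.4;0.085 -0.027 0.03 0 0 0 0;0.085 -0.027 0.03 0 0 0 0;0.085 -0.027 0.03 0 0 0 0'
python3 -m crank '0.085 -0.027 0.03 0 0 0 0;0.085 -0.027 0.03 0 0 0 0;0.085 -0.027 0.03 0 0 0 0;0.085 -0.027 0.03 0 0 0 0;0.085 -0.027 0.03 0 0 0 0;0.085 -0.027 0.03 0 0 0 0;0.085 -0.027 0.03 0 0 0 0;0.085 -0.027 0.03 0 0 0 0'
python3 - <<'E'
from h import *
print(grab_frame("wrist")["hand_eye"])
E
```

```text
clock: 0.77
position: [0.2403, 0.5768, 0.3198]
tool_rot: [-3.141, 0.0, 1.749]
force: [0.5, -0.2, -0.2]
grip_width: 0.0849
finger_force: 0.0
clock: 1.43
position: [0.3212, 0.4352, 0.3197]
tool_rot: [-3.141, 0.001, 1.253]
force: [1.2, 0.5, -1.2]
grip_width: 0.0849
finger_force: 0.0
clock: 2.1
position: [0.4817, 0.1548, 0.32]
tool_rot: [-3.141, -0.0, 1.253]
force: [1.3, 1.0, -0.7]
grip_width: 0.0853
finger_force: 0.0
[[-3.70388321e-05 -9.56426221e-01 -2.91974112e-01  7.47729369e-02]
 [ 9.99999741e-01 -2.45354133e-04  6.76855569e-04 -8.26780532e-04]
 [-7.18999469e-04 -2.91974011e-01  9.56425982e-01 -1.23700974e-01]
 [ 0.00000000e+00  0.00000000e+00  0.00000000e+00  1.00000000e+00]]
```

```bash
python3 -m crank '0.085 -0.02 0.02 0 -2.5 0 0;0.085 -0.02 0.02 0 -2.5 0 0;0.085 -0.02 0.02 0 -2.5 0 0;0.085 -0.02 0.02 0 -2.5 0 0;0.085 -0.02 0.02 0 -2.5 0 0;0.085 -0.02 0.02 0 -2.5 0 0;0.085 -0.02 0.02 0 0 0 0;0.085 0 0 0 0 0 0'
python3 - <<'E'
from h import *
f=snap("wrist","w1"); snap("side","d2"); print(f["state"]["position"],f["state"]["tool_rot"])
y=np.array([.950,-.312,0]);x=np.array([-.312,-.95,0]);o=np.array([.578,-.0056,0])
pts=[o+.017*x+[0,0,.165],o-.002*x-.035*y+[0,0,.194],o-.002*x+.035*y+[0,0,.194],o+.052*x+.076*y+[0,0,.164],o+.052*x-.076*y+[0,0,.164]]
print(proj(f,pts).round(1))
E
```

```text
clock: 2.82
position: [0.5699, -0.0241, 0.3393]
tool_rot: [2.878, 0.0, 1.248]
force: [0.5, -0.6, 0.1]
grip_width: 0.0851
finger_force: 0.0
[ 0.56986335 -0.02406496  0.33928426] [2.87752007e+00 3.96347945e-04 1.24833876e+00]
[[274.6 185.1]
 [234.7 173.4]
 [319.  168.5]
 [350.7 213.3]
 [193.1 228. ]]
```

View pics/w1.png

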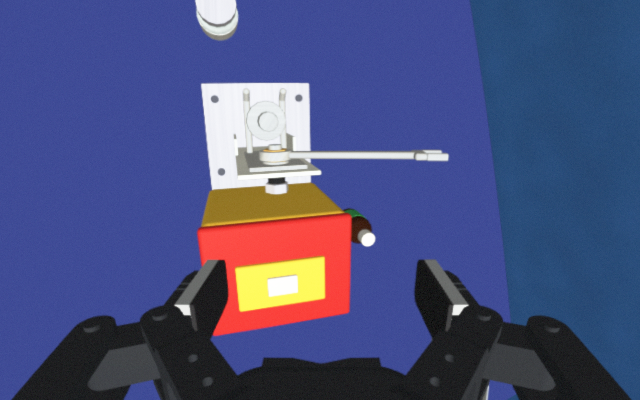

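The wrist view shows the bolt head at about (276,187) behind the plate's top edge (237..319, ~175). The spanner runs from the ring at (275,156) to its end at (447,156), and the lid's front edge goes from (201,230) to (350,215). I'll enlarge this for yaw and tilt.

Run:
```python
from h import *
f=pickle.load(open("w1.pkl","rb")); g=pickle.load(open("d2.pkl","rb"))
a=cv2.resize(f["pixels"][140:240,195:355,::-1],None,fx=5,fy=5,interpolation=cv2.INTER_CUBIC)
cv2.imwrite("pics/w1c.png",a)
```

```text
(no output)
```

View pics/w1c.png

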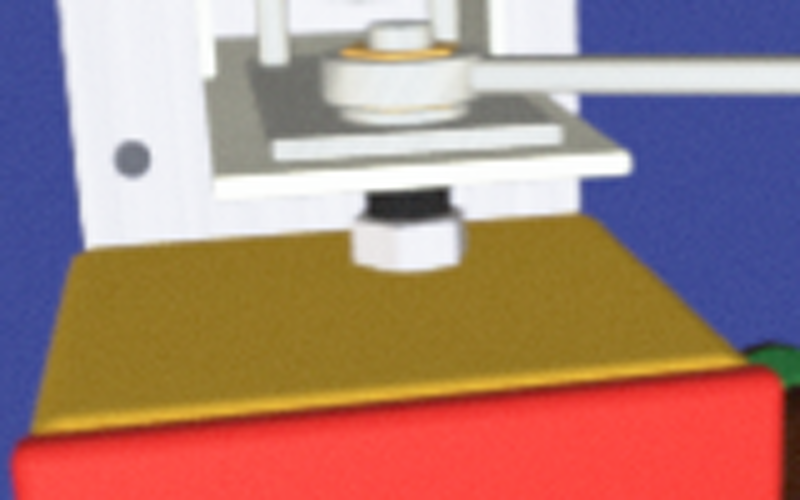

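Run:
```python
from h import *
from scipy.optimize import least_squares
f=pickle.load(open("w1.pkl","rb"))
S=np.array([[-2,-35,194],[-2,35,194],[2,-35,194],[2,35,194],[52,-76,164],[52,76,164]])/1000
px=np.array([[237.6,176],[320.6,170.4],[238.4,179.2],[321,174.4],[198,230.5],[351,214]])
def tf(p,S): 
    c,s=np.cos(p[2]),np.sin(p[2]); return S@np.array([[c,s,0],[-s,c,0],[0,0,1]])+[p[0],p[1],0]
r=least_squares(lambda p:(proj(f,tf(p,S))-px).ravel(),[.578,-.0056,np.arctan2(-.95,-.312)],loss="soft_l1")
p=r.x; print(p,np.degrees(p[2]));print((proj(f,tf(p,S))-px).round(1))
print("head px",proj(f,tf(p,np.array([[.017,0,.165]]))),tf(p,np.array([[.017,0,.165],[.021,0,.165]])))
# spanner elevation from wrist depth on shank
Q=np.array([w(f,u,155.3) for u in range(295,412,3)]); 
c,s=np.cos(p[2]),np.sin(p[2]); L=(Q-[p[0],p[1],0])@np.array([[c,-s,0],[s,c,0],[0,0,1]])
ok=abs(L[:,2]-.2)<.05; L=L[ok]; print(ok.sum(),L[::6].round(4)); k=np.polyfit(L[:,1],L[:,2],1); print("elev deg",np.degrees(np.arctan(k[0])),"at y0",k[1])
pickle.dump(p,open("p.pkl","wb"))
# target
e=np.arctan(k[0]); ys=np.array([-s,c,0]); xs=np.array([c,s,0]); z=np.array([0,0,1.])
ty=np.cos(e)*ys+np.sin(e)*z; tx=-xs; R=np.c_[tx,ty,np.cross(tx,ty)]
st=telemetry.observe(); R0=Ro.from_euler("xyz",st["tool_rot"]).as_matrix()
print("rotvec tool deg",np.degrees(Ro.from_matrix(R0.T@R).as_rotvec()))
P=tf(p,np.array([[.020,0,.165]]))[0]; print("target",P,"shift in new tool axes",R.T@(P-st["position"]))
```

```text
[ 0.57937628 -0.00786357 -1.87823535] -107.61495860992993
[[-0.2 -0.2]
 [ 0.6 -0.4]
 [-0.5  1.4]
 [ 0.3  0.2]
 [-1.7 -0.2]
 [ 2.  -0. ]]
head px [[277.01675276 186.76029204]] [[ 0.57423176 -0.02406647  0.165     ]
 [ 0.57302129 -0.02787892  0.165     ]]
39 [[-0.0131  0.0159  0.1767]
 [-0.0128  0.0313  0.1804]
 [-0.0129  0.0461  0.1863]
 [-0.0128  0.0612  0.1909]
 [-0.0128  0.0759  0.1962]
 [-0.013   0.09    0.2027]
 [-0.0129  0.1047  0.2074]]
elev deg 19.062167243780788 at y0 0.17043658933241837
rotvec tool deg [-4.07519557  0.21553243 -0.6791588 ]
target [ 0.57332391 -0.02692581  0.165     ] shift in new tool axes [-0.00497826 -0.05055589  0.16568097]
```

```bash
python3 -m crank '0.085 -0.001 -0.009 0.012 -1 0 -0.4;0.085 -0.002 -0.01 0.015 -1 0 -0.3;0.085 -0.002 -0.01 0.015 -0.3 0.2 0;0.085 0 -0.01 0.015 0 0 0;0.085 0 -0.01 0.015 0 0 0;0.085 0 0 0.013 0 0 0;0.085 0 0 0 0 0 0;0.085 0 0 0 0 0 0'
cat > t.py <<'E'
from h import *
p=pickle.load(open("p.pkl","rb")); c,s=np.cos(p[2]),np.sin(p[2]); M=np.array([[c,-s,0],[s,c,0],[0,0,1]])
f=snap("wrist","w2"); st=f["state"]
a=M@np.array([-.013,.04,.165+.04*np.tan(.32)+.0055]); 
O=np.array([p[0],p[1],0])
Q=[]
for y in np.linspace(.02,.11,30):
    for dv in(-1,0,1):
        u,v=proj(f,[M@np.array([-.013,y,.169+y*np.tan(.30)])+O])[0]; v+=dv
        if 0<=u<639 and 0<=v<399: Q.append(M.T@(w(f,u,v)-O))
L=np.array(Q); 
if len(L):
    L=L[(abs(L[:,0]+.013)<.006)&(abs(L[:,2]-.19)<.04)]; print(len(L))
    k=np.polyfit(L[:,1],L[:,2],1); e=np.arctan(k[0]); print("elev",np.degrees(e),k[1])
R0=Ro.from_euler("xyz",st["tool_rot"]).as_matrix()
print("t",st["clock"],"tool elev",np.degrees(np.arcsin(R0[2,1])),"force",st["force"])
ys=np.array([-s,c,0]); xs=np.array([c,s,0])
d=M@np.array([.020,0,.165])+O-st["position"]
print("target shift, present tool axes",R0.T@d,"tool xyz in station",(M.T@R0).round(3).tolist())
print("station pos of TCP",M.T@(st["position"]-O))
E
python3 t.py
```

```text
clock: 3.58
position: [0.5455, -0.0168, 0.2426]
tool_rot: [2.841, 0.001, 1.266]
force: [0.3, -0.2, 0.6]
grip_width: 0.0853
finger_force: 0.0
90
elev 18.097971849058396 0.1709311278020279
t 3.5833 tool elev 17.234710161857514 force [ 0.25851975 -0.16774788  0.56886223]
target shift, present tool axes [-0.00123506  0.00521367  0.08286515] tool xyz in station [[-1.0, -0.003, -0.0], [-0.003, 0.955, 0.296], [-0.001, 0.296, -0.955]]
station pos of TCP [ 0.01879547 -0.02953504  0.24259879]
```

View pics/w2.png

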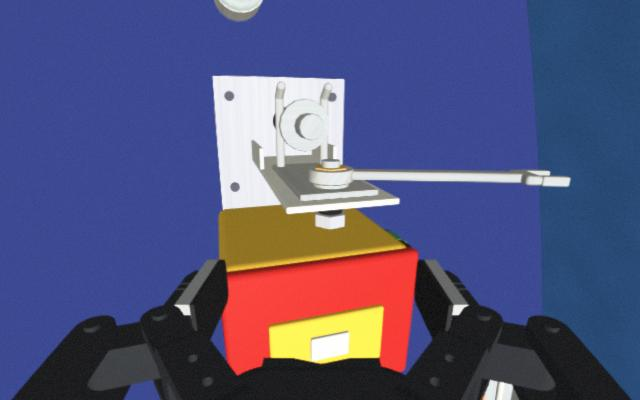

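The wrist view shows the bolt head at about (330,219), centred between the fingers (pads at 222 and 420, mid 321). The gap is clear. The required shift is about 5 mm along y and 84 mm along z. I'm descending.

```bash
python3 -m crank '0.085 -0.001 0.005 0.008 0 0 0;0.085 0 0 0.014 0 0 0;0.085 0 0 0.014 0 0 0;0.085 0 0 0.014 0 0 0;0.085 0 0 0.014 0 0 0;0.085 0 0 0.012 0 0 0;0.085 0 0 0.008 0 0 0;0.06 0 0 0 0 0 0' 40; python3 t.py
```

```text
clock: 4.3
position: [0.5739, -0.0276, 0.1629]
tool_rot: [2.841, 0.001, 1.265]
force: [0.3, -0.3, -1.5]
grip_width: 0.075
finger_force: 0.0
88
elev 17.855904412734745 0.17061021449486755
t 4.3 tool elev 17.232616486709652 force [ 0.25895816 -0.25076403 -1.54533739]
target shift, present tool axes [ 0.00048012 -0.00014266 -0.00222598] tool xyz in station [[-1.0, -0.002, 0.0], [-0.002, 0.955, 0.296], [-0.001, 0.296, -0.955]]
station pos of TCP [0.02048014 0.00079663 0.16291657]
```

```bash
python3 -m crank '0.03 0 0 0 0 0 0;0.03 0 0 0 0 0 0;0.03 0 0 0 0 0 0;0.02 0 0 0 0 0 0;0.01 0 0 0 0 0 0;0.01 0 0 0 0 0 0;0 0 0 0 0 0 0;0 0 0 0 0 0 0' 50; python3 -m crank '0 0 0 0 0 0 0;0 0 0 0 0 0 0;0 0 0 0 0 0 0;0 0 0 0 0 0 0;0 0 0 0 0 0 0;0 0 0 0 0 0 0;0 0 0 0 0 0 0;0 0 0 0 0 0 0'; python3 t.py
```

```text
clock: 5.02
position: [0.5739, -0.0271, 0.1647]
tool_rot: [2.839, -0.001, 1.266]
force: [-3.3, 0.9, 8.6]
grip_width: 0.0177
finger_force: 48.5
clock: 5.68
position: [0.5739, -0.0271, 0.1647]
tool_rot: [2.839, -0.001, 1.266]
force: [-4.3, 1.9, 8.9]
grip_width: 0.0175
finger_force: 48.5
90
elev 17.371188475138656 0.17062226752795875
t 5.6833 tool elev 17.317597635013456 force [-4.3395661   1.87983367  8.85651735]
target shift, present tool axes [ 1.71774149e-05 -4.85077128e-04 -4.99046110e-04] tool xyz in station [[-1.0, -0.002, -0.001], [-0.002, 0.955, 0.298], [0.001, 0.298, -0.955]]
station pos of TCP [0.02001552 0.00061168 0.16466796]
```

View pics/w2.png

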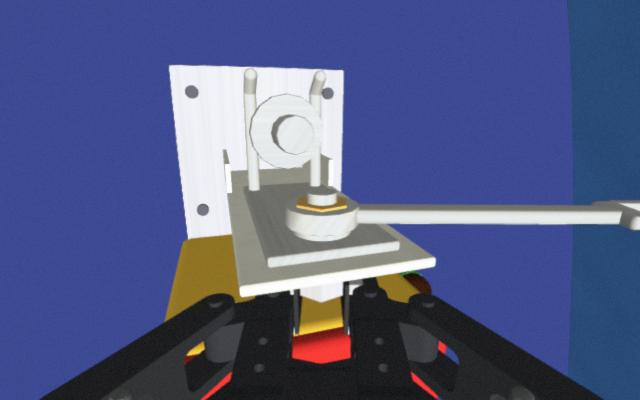

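The pads (297 and 346, row 300) straddle the bright head at (322,290), and the spanner is untouched at row 214. I'll relieve the ~9 N of upward push by a millimetre, then hold.

```bash
python3 -m crank '0 0 0 -0.0005 0 0 0;0 0 0 -0.0005 0 0 0;0 0 0 -0.0005 0 0 0;0 0 0 0 0 0 0;0 0 0 0 0 0 0;0 0 0 0 0 0 0;0 0 0 0 0 0 0;0 0 0 0 0 0 0' 60; for i in 1 2 3 4; do python3 -m crank '0 0 0 0 0 0 0;0 0 0 0 0 0 0;0 0 0 0 0 0 0;0 0 0 0 0 0 0;0 0 0 0 0 0 0;0 0 0 0 0 0 0;0 0 0 0 0 0 0;0 0 0 0 0 0 0'; done | tail -6; python3 t.py;  python3 -c "
from h import *;print(telemetry.observe()['moment'])"
```

```text
clock: 6.4
position: [0.5737, -0.0271, 0.165]
tool_rot: [2.84, 0.001, 1.266]
force: [13.0, -2.1, -21.9]
grip_width: 0.0169
finger_force: 60.3
clock: 9.07
position: [0.5737, -0.0271, 0.1651]
tool_rot: [2.839, 0.0, 1.266]
force: [13.3, -1.0, -22.3]
grip_width: 0.0174
finger_force: 60.3
90
elev 17.50739689543703 0.1705584523267037
t 9.0667 tool elev 17.313042218644306 force [ 13.29889712  -0.95993042 -22.33650607]
target shift, present tool axes [ 2.40881177e-05 -4.50097558e-04 -6.79720958e-05] tool xyz in station [[-1.0, -0.003, -0.0], [-0.003, 0.955, 0.298], [-0.0, 0.298, -0.955]]
station pos of TCP [0.02002291 0.00044999 0.16506906]
[ 0.11043147 -0.82130226  0.12208196]
```

The push overshot: 1.5 mm shifts the force by about 31 N. I'll give back about 1 mm, then hold.

```bash
python3 -m crank '0 0 0 0.0005 0 0 0;0 0 0 0.0005 0 0 0;0 0 0 0 0 0 0;0 0 0 0 0 0 0;0 0 0 0 0 0 0;0 0 0 0 0 0 0;0 0 0 0 0 0 0;0 0 0 0 0 0 0'; for i in 1 2 3 4 5; do python3 -m crank '0 0 0 0 0 0 0;0 0 0 0 0 0 0;0 0 0 0 0 0 0;0 0 0 0 0 0 0;0 0 0 0 0 0 0;0 0 0 0 0 0 0;0 0 0 0 0 0 0;0 0 0 0 0 0 0'; done | tail -6; python3 t.py
```

```text
clock: 9.78
position: [0.5738, -0.0271, 0.1647]
tool_rot: [2.839, -0.0, 1.266]
force: [0.5, 3.0, 4.3]
grip_width: 0.017
finger_force: 63.1
clock: 13.12
position: [0.5739, -0.0272, 0.1647]
tool_rot: [2.839, -0.0, 1.266]
force: [-0.8, 3.7, 5.7]
grip_width: 0.0176
finger_force: 63.2
90
elev 17.353341570876577 0.17063209063014217
t 13.1167 tool elev 17.310725488669718 force [-0.76690232  3.73721765  5.73341506]
target shift, present tool axes [ 5.97102280e-05 -4.73084773e-04 -4.16142631e-04] tool xyz in station [[-1.0, -0.002, -0.001], [-0.002, 0.955, 0.298], [0.0, 0.298, -0.955]]
station pos of TCP [0.02005828 0.00057562 0.16474346]
```

The bolt has stood still at about 17.4° since 5.7 s, with a 63 N grip and little residual force.

```bash
python3 -c "
from workcell import bot;print(bot.job_done())"
```

```text
the job is handed in; nothing more can be done
None
```

I gripped the bolt head across its flats with 63 N and held it from 5.7 s to hand-in at 13.1 s. The spanner's angle stayed at about 17.4° throughout, and the job is handed in with the grip still on; the verdict was not reported back.

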